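Stand the pedestal posts on their base plates

ROBOT

A 7-joint arm with a two-finger parallel gripper is mounted at the origin on the work surface. World frame = base frame: x ahead of the robot, y to its left, z up, the work surface at z = 0. Lengths are in m, angles in rad, forces in N, time in s.
With the tool pointing down it reaches from about 0.425 to 0.875 m from the base axis. Payload 9.9 kg.
Tool frame: the origin (TCP) lies on the centre line of the jaws, within the pads' length; the fingertips stand arm.tcp_to_tips ahead of it and the grasp point (between the pads) lies 6 mm ahead of it (arm.tcp_to_tips is the distance from the TCP to the fingertips, in m); x points along the fingers, y is the direction in which the jaws open and shut, and the axes are right-handed (so a half turn about x gives the same grasp; the last joint's range is limited). The gripper opens to 85 mm and grips with 20 to 120 N. Pads are 22 mm wide; open, the fingers measure 114 mm over their backs; the gripper's body (76 mm by 85 mm) begins 54 mm behind the grasp point. The pads swing forward as they close: fully open they stand 13 mm farther back than shut.
Start: joints at [1.142, 0.576, 0.025, 1.437, -0.015, 1.129, -0.057], TCP at [0.228, -0.635, 0.256] pointing down, gripper open.
Joint ranges: [-2.76, 2.76], [-0.34, 2.15], [-1.52, 1.57], [0.19, 2.46], [-1.09, 4.23], [0.17, 1.99], [-2.82, 2.82]. Speed limits (rad/s): [2.22, 2.22, 3.01, 3.01, 3.14, 3.14, 3.14].

INTERFACE

Orientations are given as [roll, pitch, yaw] about the fixed x, y, z axes, in that order (R = Rz(yaw) Ry(pitch) Rx(roll)).
In Python, from rig import arm gives the robot as it stands.
- The arm moves only by the shell command python3 -m handwheel 'ROWS' [FORCE]. ROWS is a JSON object of lists of equal length, an entry for each row: "translation": the shift along the tool's x, y, z in m, a list of three; "angular": the turn, a rotation vector about the tool's x, y, z in degrees, a list of three; "fingers": the finger opening in m, from 0 to 0.0854. In form: {"translation": [[x, y, z], ...], "angular": [[ax, ay, az], ...], "fingers": [fingers, ...]}. A call has exactly 5 rows; each row shifts and turns the commanded pose from where the row before left it, along the tool's axes as they then stand; what a row does not reach is not made up. A row lasts 1/8 s, in which the tool goes at most 62.5 mm and 10.7 degrees, less where a joint would pass 70% of its speed; a pose out of reach is approached as far as the arm can. A call is refused whole if a number of a shift passes 0.0625 or a number of a turn 10.7, either way. A call with a gripper value outside its range is refused whole. The fingers move at their own pace and stop on an object; FORCE is the grip in N (left out, the last holds). Time passes only in rows, so rows that do not move let the fingers close, or fill a call up. It gives the time, the measured TCP pose, the force and the opening at its end, in the units of the state.
- arm.get_state(): the state, without advancing time (a new reading comes with each control period).
- arm.read_camera(name): name is "side" or "top" or "wrist"; returns the picture (384x512x3 uint8, blue, green, red); there is no depth.
- arm.camera_model(name): a dict with "mtx" (3x3 intrinsics, pixels), "world_from_camera" (4x4, takes a point from camera to world coordinates). Camera axes: x right, y up, looking along -z (the intrinsics and any distortion apply to the point x, -y, -z); pixel columns grow to the right and rows downward; lengths in m; the calibration is good to about 2 mm. A picture is of the moment at which its call begins: read the wrist's pose just before it. camera_model takes no time and is no camera call; for the wrist camera it gives the pose at the moment of the call.
- arm.hand_in(): hands the job in, once; it reports no verdict.
The state is a dict: "t": time; "joint_positions": joint angles; "joint_vel": joint speeds; "tau": joint torques, N m; "eef_pos": TCP position; "tool_rot": TCP orientation; "force": force on the tool from outside, world axes, zero at the start; "ft_torque": the same for the moment, N m; "gripper_width": finger opening in m.
Only numpy, scipy, OpenCV 4.12 (cv2) and the standard library are available. Lean on these libraries where they do the work, as an engineer would, in place of code of your own. Each camera call takes 0.05 s, during which the arm holds its last target.

TASK

Get the optics bench ready for the next set-up: stand each of the four round pedestal posts upright in the middle of its own dark base plate, matched by size - the tallest post on the largest plate, the second tallest on the second largest, and so on down to the shortest on the smallest. Don't tip the round posts over, leave the two square pillars where they stand, and let go of everything at the end.

Things in the scene. Friction and masses are not known exactly. Their poses are not given: they have to be found in the camera images.
- post_90: the tallest round pedestal post: bare aluminium, standing upright and loose, 90 mm high in all; plain round shaft 32 mm in diameter on a foot flange 42 mm in diameter and 6 mm high; about 210 g. Origin: centre of its underside, z axis up along the shaft.
- post_75: the second tallest round pedestal post: bare aluminium, standing upright and loose, 75 mm high in all; plain round shaft 32 mm in diameter on a foot flange 42 mm in diameter and 6 mm high; about 180 g. Origin: centre of its underside, z axis up along the shaft.
- post_60: the second shortest round pedestal post: bare aluminium, standing upright and loose, 60 mm high in all; plain round shaft 32 mm in diameter on a foot flange 42 mm in diameter and 6 mm high; about 150 g. Origin: centre of its underside, z axis up along the shaft.
- post_45: the shortest round pedestal post: bare aluminium, standing upright and loose, 45 mm high in all; plain round shaft 32 mm in diameter on a foot flange 42 mm in diameter and 6 mm high; about 120 g. Origin: centre of its underside, z axis up along the shaft.
- plate_100: the largest base plate: dark square steel plate 100 x 100 mm, 10 mm thick, fixed flat on the bench, with four screw heads (1 mm high) near its corners and a thin bright ring 47 mm in diameter marked (flat) round the middle of its top. Origin: centre of its underside, so the top face is 10 mm above it; z up, x and y along its edges.
- plate_85: the second largest base plate: dark square steel plate 85 x 85 mm, 10 mm thick, fixed flat on the bench, with four screw heads (1 mm high) near its corners and a thin bright ring 47 mm in diameter marked (flat) round the middle of its top. Origin: centre of its underside, so the top face is 10 mm above it; z up, x and y along its edges.
- plate_70: the second smallest base plate: dark square steel plate 70 x 70 mm, 10 mm thick, fixed flat on the bench, with four screw heads (1 mm high) near its corners and a thin bright ring 47 mm in diameter marked (flat) round the middle of its top. Origin: centre of its underside, so the top face is 10 mm above it; z up, x and y along its edges.
- plate_55: the smallest base plate: dark square steel plate 55 x 55 mm, 10 mm thick, fixed flat on the bench, with four screw heads (1 mm high) near its corners and a thin bright ring 47 mm in diameter marked (flat) round the middle of its top. Origin: centre of its underside, so the top face is 10 mm above it; z up, x and y along its edges.
- pillar_60: a square pillar, not to be moved: bare aluminium bar 34 x 34 mm in section, 60 mm high, without a foot, standing upright and loose. Origin: centre of its underside, z up, x and y square to its faces.
- pillar_75: a square pillar, not to be moved: bare aluminium bar 34 x 34 mm in section, 75 mm high, without a foot, standing upright and loose. Origin: centre of its underside, z up, x and y square to its faces.
Things that resemble listed ones, but are neither listed nor needed, are in the scene too. Leave any yellow look-alike of the post_90 alone.

How it is judged:
By the outcome, as a careful person would: the job done as asked, in the order asked, and still so for the second after the job is handed in, with the robot touching nothing.
It also fails if it takes over 109 s, if anything falls off the work surface, if the arm or the gripper's body presses on something with over 40 N, if the wrist force passes 120 N, or if a joint passes its speed limit or range.

## Working session

There is one attempt and no reset: what is moved stays moved. The work goes in short steps, Python scripts to look and compute and a shell command to move; the robot and the scene stay as the last step left them, time stands still between calls to the robot, and variables do not carry over. Pictures are saved under pics/ and viewed, and the job is handed in when it is done.

```bash
ls; mkdir -p pics
python3 - <<'E'
from rig import arm
import cv2,numpy as np
s=arm.get_state()
print({k:np.round(v,3) for k,v in s.items()}, arm.tcp_to_tips)
for n in ["top","side","wrist"]:
    m=arm.camera_model(n); print(n,np.round(m["mtx"],1).tolist(),np.round(m["world_from_camera"],3).tolist(),[k for k in m])
    im=arm.read_camera(n); cv2.imwrite(f"pics/{n}0.png",im)
E
```

```text
pics
{'t': np.float64(0.0), 'joint_positions': array([ 1.142,  0.577,  0.025,  1.438, -0.015,  1.129, -0.056]), 'joint_vel': array([-0.001,  0.001, -0.001,  0.002,  0.002, -0.001, -0.002]), 'tau': array([ 1.0000e-03, -7.6576e+01,  2.2500e+00, -2.8598e+01,  1.5000e-02,
        1.3000e-02,  0.0000e+00]), 'eef_pos': array([ 0.228, -0.635,  0.255]), 'tool_rot': array([-1.507,  1.569,  1.979]), 'force': array([-0.076, -0.616, -0.534]), 'ft_torque': array([ 0.006, -0.014, -0.002]), 'gripper_width': np.float64(0.086)} 0.025
top [[495.0, 0.0, 253.2], [0.0, 495.0, 193.0], [0.0, 0.0, 1.0]] [[-0.024, 0.981, -0.195, 0.211], [-1.0, -0.022, 0.009, 0.019], [0.004, 0.195, 0.981, 1.378], [0.0, 0.0, 0.0, 1.0]] ['mtx', 'world_from_camera']
side [[403.8, 0.0, 258.9], [0.0, 403.8, 188.2], [0.0, 0.0, 1.0]] [[-0.999, 0.046, -0.025, 0.42], [-0.047, -0.557, 0.829, 0.882], [0.024, 0.829, 0.558, 0.649], [0.0, 0.0, 0.0, 1.0]] ['mtx', 'world_from_camera']
wrist [[317.3, 0.0, 256.1], [0.0, 317.3, 191.5], [0.0, 0.0, 1.0]] [[0.338, 0.898, 0.281, 0.3], [-0.941, 0.324, 0.099, -0.61], [-0.002, -0.298, 0.955, 0.373], [0.0, 0.0, 0.0, 1.0]] ['mtx', 'world_from_camera']
```

View pics/top0.png

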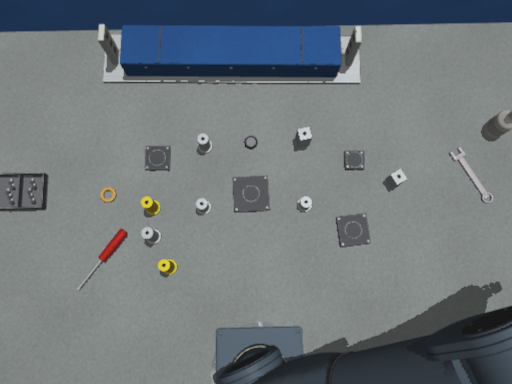

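View pics/side0.png

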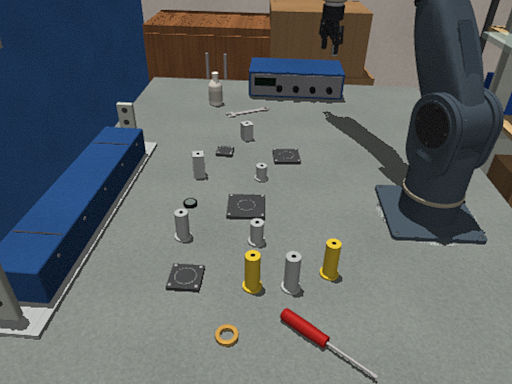

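View pics/wrist0.png

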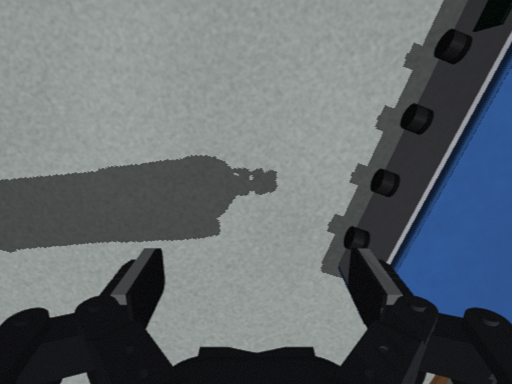

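Run:
```python
import cv2
a=cv2.imread('pics/top0.png')
# enlarge region
print(a.shape)
c=a[20:220,60:460]; cv2.imwrite('pics/top0_z.png',cv2.resize(c,None,fx=2,fy=2,interpolation=cv2.INTER_CUBIC))
```

```text
(384, 512, 3)
```

The top view shows four plates near (157,158), (251,194), (354,160) and (352,230). Grey posts are at (203,142), (202,206), (151,235) and (305,204), yellow ones at (150,205) and (167,267), and the square pillars at (304,134) and (398,177). I'll enlarge it to get better pixels.

Run:
```python
import cv2
a=cv2.imread('pics/top0.png')
for n,(r,c) in {'L':(120,130),'R':(120,285)}.items():
    z=cv2.resize(a[r:r+135,c:c+155],None,fx=5,fy=4.44,interpolation=cv2.INTER_CUBIC) if 0 else cv2.resize(a[r:r+130,c:c+150],None,fx=4.5,fy=4.5,interpolation=cv2.INTER_CUBIC)
    for i in range(0,130,10): cv2.putText(z,str(r+i),(0,int(i*4.5)+4),0,.35,(0,0,255),1); cv2.line(z,(22,int(i*4.5)),(28,int(i*4.5)),(0,0,255),1)
    for i in range(0,150,10): cv2.putText(z,str(c+i),(int(i*4.5)-8,10),0,.35,(0,0,255),1); cv2.line(z,(int(i*4.5),12),(int(i*4.5),18),(0,0,255),1)
    cv2.imwrite(f'pics/top0_{n}.png',z)
```

```text
(no output)
```

View pics/top0_L.png

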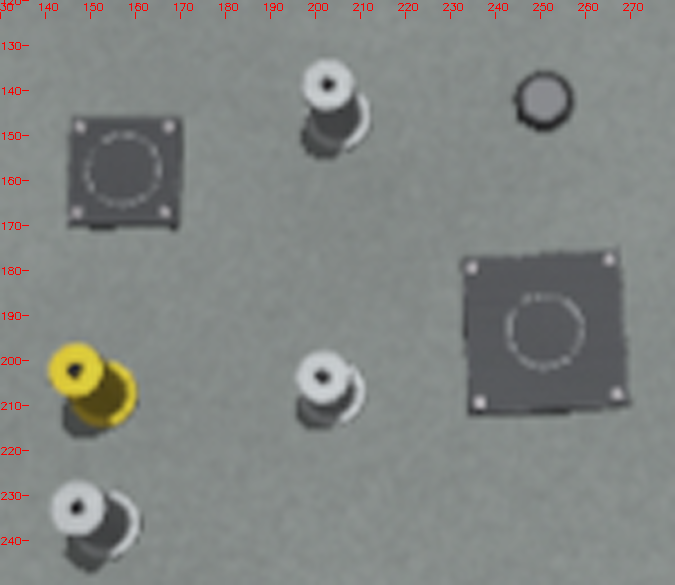

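View pics/top0_R.png

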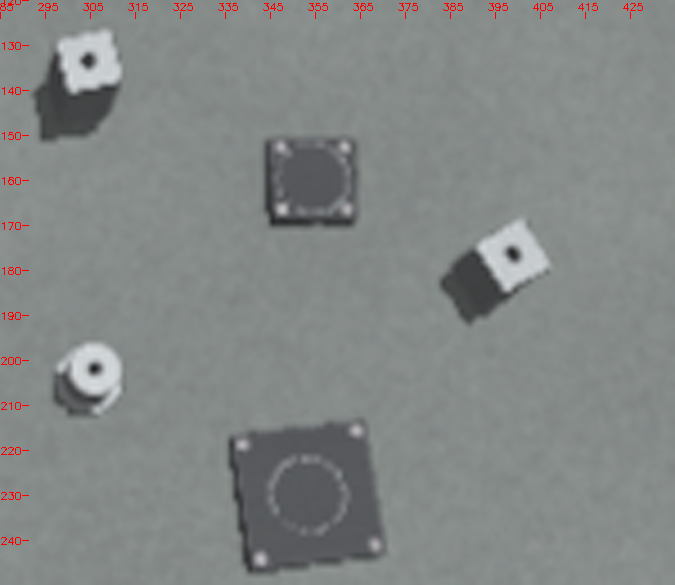

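```bash
cat > h.py <<'E'
import numpy as np,cv2
from rig import arm
from scipy.spatial.transform import Rotation as R
def ray(m,u,v,z):
    K=np.array(m["mtx"]);T=np.array(m["world_from_camera"])
    d=np.linalg.inv(K)@[u,v,1]; d=T[:3,:3]@(d*[1,-1,-1]); o=T[:3,3]
    return (o+d*(z-o[2])/d[2])
def proj(m,p):
    K=np.array(m["mtx"]);T=np.array(m["world_from_camera"])
    c=(np.atleast_2d(p)-T[:3,3])@T[:3,:3]; c=c*[1,-1,-1]; q=c@K.T
    return q[:,:2]/q[:,2:]
def circ(x,y,z,r):
    a=np.linspace(0,2*np.pi,49); return np.c_[x+r*np.cos(a),y+r*np.sin(a),0*a+z]
def draw(im,m,pts,s,off=(0,0),col=(0,0,255)):
    p=(proj(m,pts)-off+.5)*s-.5
    cv2.polylines(im,[np.round(p*8).astype(int)],False,col,1,cv2.LINE_AA,3)
def Rt(s=None):
    s=s or arm.get_state(); return R.from_euler('xyz',s['tool_rot']).as_matrix()
def goto(x,y,z,yaw=None):
    """remaining shift in tool axes; yaw(deg)=world heading wanted of tool y, mod 180"""
    s=arm.get_state();M=Rt(s)
    d=np.array([x,y,z])-s['eef_pos']
    out='t %.2f tcp %s w %.4f F %s | dworld %s shift(tool) %s'%(s['t'],np.round(s['eef_pos'],4),s['gripper_width'],np.round(s['force'],1),np.round(d,4),np.round(M.T@d,4))
    h=np.degrees(np.arctan2(M[1,1],M[0,1])); out+=' toolx %s heading_y %.1f'%(np.round(M[:,0],3),h)
    if yaw is not None:
        t=(yaw-h+90)%180-90; out+=' turn about tool x %.1f'%(-t)
    out+=' j '+str(np.round(s['joint_positions'],2)); print(out)
E
python3 - <<'E'
from h import *
m=arm.camera_model('top');ms=arm.camera_model('side')
im=cv2.imread('pics/top0.png');si=cv2.imread('pics/side0.png')
posts={90:(146.7,232.3),75:(202.5,138.3),60:(201.2,203.2),45:(305.8,201.6)}
plates={70:(156.8,157.2),100:(250.7,193.0),55:(353.8,159.6),85:(353.1,229.4)}
S=4.5;L=(130,120)
big=cv2.resize(im,None,fx=S,fy=S,interpolation=cv2.INTER_CUBIC);bs=cv2.resize(si,None,fx=S,fy=S,interpolation=cv2.INTER_CUBIC)
for h,(u,v) in posts.items():
    p=ray(m,u,v,h/1e3); print('post',h,p.round(4),'r',np.hypot(*p[:2]).round(3))
    for b,mm in((big,m),(bs,ms)):
        draw(b,mm,circ(p[0],p[1],0.006,.021),S); draw(b,mm,circ(p[0],p[1],h/1e3,.016),S)
for h,(u,v) in plates.items():
    p=ray(m,u,v,.01); print('plate',h,p.round(4),'r',np.hypot(*p[:2]).round(3))
    for b,mm in((big,m),(bs,ms)): draw(b,mm,circ(p[0],p[1],0.01,.0235),S)
A=big[int(115*S):int(250*S),int(135*S):int(310*S)];cv2.imwrite('pics/ov1.png',A)
B=bs[int(140*S):int(300*S),int(160*S):int(310*S)];cv2.imwrite('pics/ov2.png',cv2.resize(B,None,fx=.8,fy=.8))
E
```

```text
post 90 [0.3688 0.2874 0.09  ] r 0.468
post 75 [0.6261 0.1423 0.075 ] r 0.642
post 60 [0.4481 0.148  0.06  ] r 0.472
post 45 [ 0.4487 -0.1368  0.045 ] r 0.469
plate 70 [0.5934 0.2792 0.01  ] r 0.656
plate 100 [0.4831 0.0134 0.01  ] r 0.483
plate 55 [ 0.5737 -0.2835  0.01  ] r 0.64
plate 85 [ 0.3734 -0.2689  0.01  ] r 0.46
```

View pics/ov1.png

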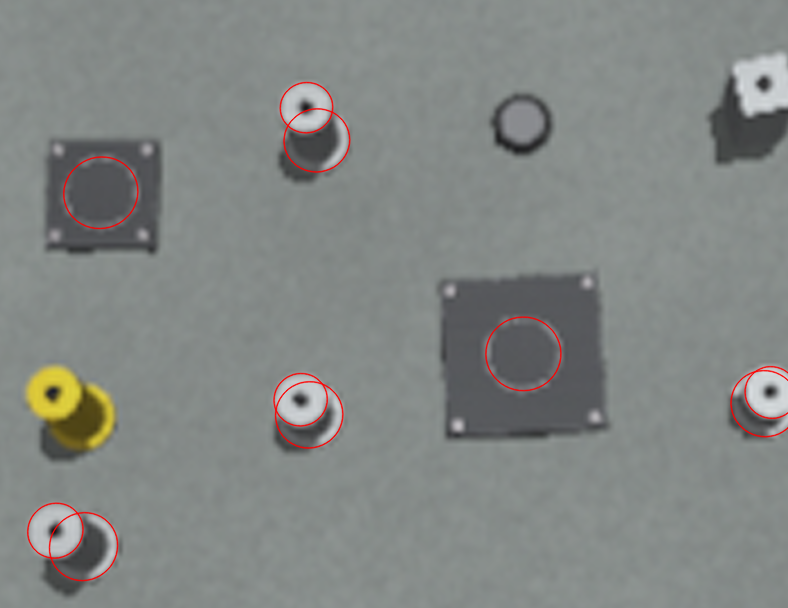

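View pics/ov2.png

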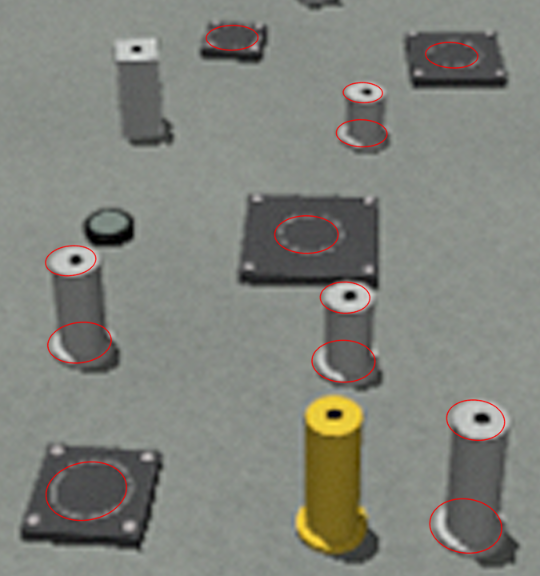

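Overlays confirm the size assignment: (147,233)=90, (202,138)=75, (201,204)=60, (306,202)=45. The side view agrees to within about 1 px. I'll start with post_45.

Run:
```python
from h import *
goto(.4487,-.1368,.2,0)
print(Rt().round(3))
```

```text
t 0.15 tcp [ 0.228  -0.635   0.2556] w 0.0851 F [-0.  -1.  -0.3] | dworld [ 0.2207  0.4982 -0.0556] shift(tool) [ 0.0561 -0.3942 -0.3761] toolx [-0.001  0.001 -1.   ] heading_y -70.2 turn about tool x -70.2 j [ 1.14  0.58  0.02  1.44 -0.01  1.13 -0.06]
[[-0.001  0.338 -0.941]
 [ 0.001 -0.941 -0.338]
 [-1.    -0.001  0.   ]]
```

```bash
python3 -m handwheel '{"translation": [[0,-0.04,-0.038],[0,-0.04,-0.038],[0,-0.04,-0.038],[0,-0.04,-0.038],[0,-0.04,-0.038]], "angular": [[0,0,0],[0,0,0],[0,0,0],[0,0,0],[0,0,0]], "fingers": [0.0854,0.0854,0.0854,0.0854,0.0854]}' 40
python3 -m handwheel '{"translation": [[0.01,-0.04,-0.038],[0.01,-0.04,-0.038],[0.01,-0.035,-0.033],[0.01,-0.03,-0.029],[0.01,-0.025,-0.024]], "angular": [[0,0,0],[0,0,0],[0,0,0],[0,0,0],[0,0,0]], "fingers": [0.0854,0.0854,0.0854,0.0854,0.0854]}'
python3 - <<'E'
from h import *
goto(.4487,-.1368,.1)
m=arm.camera_model('wrist');im=arm.read_camera('wrist')
for c in [((.4487,-.1368,.006),.021),((.4487,-.1368,.045),.016),((.3734,-.2689,.01),.0235)]: draw(im,m,circ(*c[0],c[1]),1)
cv2.imwrite('pics/w1.png',im)
E
```

```text
t: 0.78
eef_pos: [0.3399, -0.3811, 0.2563]
tool_rot: [-3.041, 1.571, 0.445]
force: [2.2, 0.3, 0.3]
gripper_width: 0.0852
t: 1.4
eef_pos: [0.4349, -0.1664, 0.206]
tool_rot: [-2.849, 1.571, 0.639]
force: [0.6, -0.5, 0.4]
gripper_width: 0.0855
t 1.40 tcp [ 0.4349 -0.1664  0.206 ] w 0.0855 F [ 0.6 -0.5  0.4] | dworld [ 0.0138  0.0296 -0.106 ] shift(tool) [ 0.106  -0.0231 -0.023 ] toolx [ 0.  0. -1.] heading_y -70.2 j [ 0.33  0.33 -0.09  2.04  0.04  0.78 -1.01]
```

View pics/w1.png

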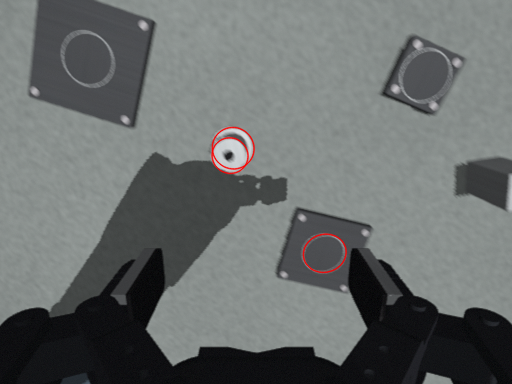

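The wrist view shows post_45 at (229,156), the plate_85 ring at (324,252), the plate_100 ring at (88,58) and the plate_55 ring at (425,75). The overlays agree well. I'll take a clean picture and measure from it.

```bash
cat >> h.py <<'E'
def zoom(im,u,v,w,name,S=5,m=None,cs=()):
    r=int(v-w);c=int(u-w); r=max(r,0);c=max(c,0)
    z=cv2.resize(im[r:r+2*w,c:c+2*w],None,fx=S,fy=S,interpolation=cv2.INTER_CUBIC)
    for a in cs: draw(z,m,circ(*a),S,(c,r))
    for i in range(0,2*w,10):
        cv2.putText(z,str(r+i),(0,i*S+4),0,.35,(0,0,255),1);cv2.putText(z,str(c+i),(i*S-8,10),0,.35,(0,0,255),1)
        cv2.line(z,(24,i*S),(28,i*S),(0,0,255),1);cv2.line(z,(i*S,12),(i*S,16),(0,0,255),1)
    if name: cv2.imwrite('pics/'+name,z)
    return z
def ringfit(im,m,x0,y0,z=.01,r=.0235,rng=.012,step=.0005):
    """best ring centre near x0,y0: mean brightness on circle r minus r+-3mm (world fit)"""
    from scipy.ndimage import map_coordinates
    from scipy.optimize import minimize
    g=cv2.GaussianBlur(cv2.cvtColor(im,cv2.COLOR_BGR2GRAY).astype(np.float32),(0,0),.6)
    def f(p):
        s=lambda rr:map_coordinates(g,proj(m,circ(p[0],p[1],z,rr)).T[::-1],order=1).mean()
        return -(s(r)-.5*s(r-.003)-.5*s(r+.003))
    best=min(((f((x0+a,y0+b)),x0+a,y0+b) for a in np.arange(-rng,rng,.001) for b in np.arange(-rng,rng,.001)))
    q=minimize(f,best[1:],method='Nelder-Mead',options=dict(initial_simplex=[best[1:],(best[1]+.0006,best[2]),(best[1],best[2]+.0006)]))
    return q.x,-q.fun
E
python3 - <<'E'
from h import *
m=arm.camera_model('wrist');im=arm.read_camera('wrist');cv2.imwrite('pics/w2.png',im)
mt=arm.camera_model('top');it=cv2.imread('pics/top0.png')
z=[]
for n,x,y in [(100,.4831,.0134),(55,.5737,-.2835),(85,.3734,-.2689),(70,.5934,.2792)]:
    t=ringfit(it,mt,x,y)
    if n!=70:
        w=ringfit(im,m,x,y); print(n,'top',t[0].round(4),round(t[1],1),'wrist',w[0].round(4),round(w[1],1))
        u,v=proj(m,[[x,y,.01]])[0]; z.append(zoom(im,u,v,36,None,5,m,[(*w[0],.01,.0235)]))
    else: print(n,'top',t[0].round(4),round(t[1],1))
z.append(zoom(im,229,150,36,None,5,m,[(.4487,-.1368,.045,.016),(.4487,-.1368,.006,.021)]))
cv2.imwrite('pics/w2z.png',np.vstack([np.hstack(z[:2]),np.hstack(z[2:])])[:600*2,:800])
z=[cv2.resize(a,(300,300)) for a in z]
cv2.imwrite('pics/w2z.png',np.vstack([np.hstack(z[:2]),np.hstack(z[2:])]))
print(m['world_from_camera'])
E
```

```text
100 top [0.4831 0.0133] 8.3 wrist [0.481  0.0131] 51.1
55 top [ 0.5747 -0.2837] 4.7 wrist [ 0.5735 -0.2856] 45.9
85 top [ 0.3731 -0.2686] 8.2 wrist [ 0.3715 -0.2701] 44.9
70 top [0.5935 0.2791] 7.3
[[ 0.34355626  0.89647759  0.27981606  0.50823959]
 [-0.93912682  0.3289495   0.09916174 -0.13671444]
 [-0.00314907 -0.29685041  0.9549188   0.32285543]
 [ 0.          0.          0.          1.        ]]
```

View pics/w2z.png

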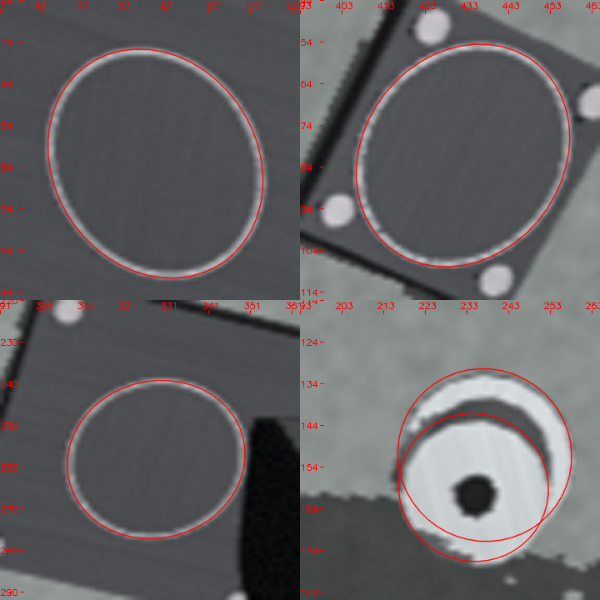

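```bash
cat >> h.py <<'E'
def postfit(im,m,x0,y0,h,rng=.008):
    """fit the hole (dark, ~3 mm radius) in the post's top: dark-centroid"""
    u,v=proj(m,[[x0,y0,h]])[0]; g=cv2.cvtColor(im,cv2.COLOR_BGR2GRAY)
    e=proj(m,circ(x0,y0,h,.012)); mask=np.zeros(g.shape,np.uint8); cv2.fillPoly(mask,[np.round(e).astype(int)],255)
    k=(g<90)&(mask>0); n,l,st,ce=cv2.connectedComponentsWithStats(k.astype(np.uint8))
    if n<2: return None
    i=1+np.argmax(st[1:,4]); return ray(m,*ce[i],h)[:2],st[i,4],ce[i]
E
python3 - <<'E'
from h import *
m=arm.camera_model('wrist');im=cv2.imread('pics/w2.png')
p=postfit(im,m,.4487,-.1368,.045);print(p)
goto(*p[0],.035)
E
```

```text
(array([ 0.44639278, -0.14005247]), np.int32(71), array([234.67605634, 160.4084507 ]))
t 1.50 tcp [ 0.4355 -0.1642  0.2055] w 0.0855 F [-0.5 -0.6  0.1] | dworld [ 0.0109  0.0242 -0.1705] shift(tool) [ 0.1705 -0.0186 -0.0186] toolx [-0.001  0.002 -1.   ] heading_y -69.9 j [ 0.33  0.33 -0.1   2.04  0.04  0.78 -1.01]
```

```bash
python3 -m handwheel '{"translation": [[0.01,-0.0095,-0.0095],[0.02,-0.009,-0.009],[0.03,0,0],[0.02,0,0],[0,0,0]], "angular": [[0,0,0],[0,0,0],[0,0,0],[0,0,0],[0,0,0]], "fingers": [0.0854,0.0854,0.0854,0.0854,0.0854]}'
python3 - <<'E'
from h import *
goto(.4464,-.140,.035)
m=arm.camera_model('wrist');im=arm.read_camera('wrist');cv2.imwrite('pics/w3.png',im)
p=postfit(im,m,.4464,-.140,.045);print(p)
goto(*p[0],.035)
E
```

```text
t: 2.12
eef_pos: [0.4445, -0.1446, 0.125]
tool_rot: [-0.527, 1.568, 2.958]
force: [0.2, -0.5, 0.2]
gripper_width: 0.0849
t 2.12 tcp [ 0.4445 -0.1446  0.125 ] w 0.0849 F [ 0.2 -0.5  0.2] | dworld [ 0.0019  0.0046 -0.09  ] shift(tool) [ 0.09   -0.0036 -0.0036] toolx [-0.003  0.001 -1.   ] heading_y -70.3 j [ 0.28  0.46 -0.09  2.13  0.07  0.56 -1.09]
(array([ 0.44730626, -0.13748377]), np.int32(156), array([246.74358974, 205.06410256]))
t 2.17 tcp [ 0.4451 -0.1447  0.1259] w 0.0856 F [-0.5  0.5 -0.6] | dworld [ 0.0022  0.0072 -0.0909] shift(tool) [ 0.0909 -0.006  -0.0046] toolx [-0.001  0.    -1.   ] heading_y -70.3 j [ 0.28  0.46 -0.09  2.12  0.07  0.57 -1.09]
```

View pics/w3.png

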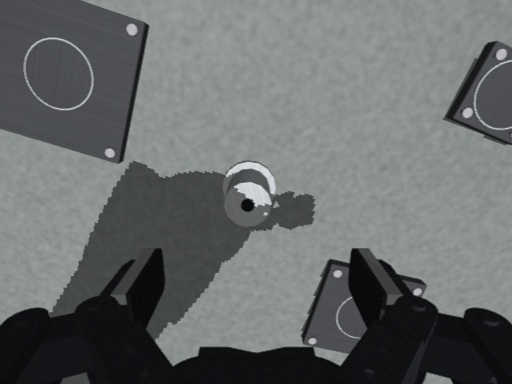

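The hole is at (247,205), which gives (0.4473,-0.1375) and agrees with the top view to 1.5 mm. Descending to grasp.

```bash
python3 -m handwheel '{"translation": [[0.015,-0.003,-0.003],[0.03,-0.003,-0.002],[0.03,0,0],[0.015,0,0],[0,0,0]], "angular": [[0,0,0],[0,0,0],[0,0,0],[0,0,0],[0,0,0]], "fingers": [0.0854,0.0854,0.0854,0.0854,0.06]}' 40
python3 - <<'E'
from h import *
goto(.4473,-.1375,.035)
E
python3 -m handwheel '{"translation": [[0,0,0],[0,0,0],[0,0,0],[0,0,0],[0,0,0]], "angular": [[0,0,0],[0,0,0],[0,0,0],[0,0,0],[0,0,0]], "fingers": [0.02,0.02,0.02,0.02,0.02]}' 40
python3 - <<'E'
from h import *
goto(.4473,-.1375,.035)
m=arm.camera_model('wrist');im=arm.read_camera('wrist');cv2.imwrite('pics/w4.png',im)
E
```

```text
t: 2.8
eef_pos: [0.4483, -0.1373, 0.0363]
tool_rot: [-0.313, 1.57, -3.111]
force: [0.6, -0.0, 1.0]
gripper_width: 0.0697
t 2.80 tcp [ 0.4483 -0.1373  0.0363] w 0.0697 F [ 0.6 -0.   1. ] | dworld [-0.001  -0.0002 -0.0013] shift(tool) [ 0.0013 -0.0001  0.001 ] toolx [-0.001 -0.    -1.   ] heading_y -70.3 j [ 0.24  0.62 -0.06  2.19  0.1   0.33 -1.13]
t: 3.42
eef_pos: [0.4488, -0.1373, 0.0374]
tool_rot: [2.532, 1.569, -0.265]
force: [-0.4, -0.3, 8.3]
gripper_width: 0.0312
t 3.42 tcp [ 0.4488 -0.1373  0.0374] w 0.0312 F [-0.4 -0.3  8.3] | dworld [-0.0015 -0.0002 -0.0024] shift(tool) [ 0.0024 -0.0003  0.0015] toolx [ 0.002 -0.001 -1.   ] heading_y -70.3 j [ 0.24  0.62 -0.06  2.2   0.1   0.33 -1.13]
```

View pics/w4.png

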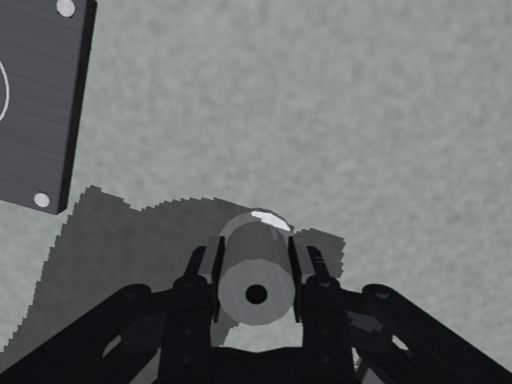

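Gripped: opening is 31 mm and the TCP agrees with the top-view post position to 0.5 mm. I'll lift and carry it to plate_55.

```bash
python3 -m handwheel '{"translation": [[-0.01,0,0],[-0.03,0,0],[-0.02,0.015,-0.005],[0,0.035,-0.0138],[0,0.045,-0.017]], "angular": [[0,0,0],[0,0,0],[0,0,0],[0,0,0],[0,0,0]], "fingers": [0.02,0.02,0.02,0.02,0.02]}' 40
python3 -m handwheel '{"translation": [[0,0.045,-0.017],[0,0.03,-0.012],[0,0.01,-0.004],[0,0,0],[0,0,0]], "angular": [[0,0,0],[0,0,0],[0,0,0],[0,0,0],[0,0,0]], "fingers": [0.02,0.02,0.02,0.02,0.02]}'
python3 - <<'E'
from h import *
goto(.5742,-.2836,.047)
m=arm.camera_model('wrist');im=arm.read_camera('wrist');cv2.imwrite('pics/w5.png',im)
E
```

```text
t: 4.1
eef_pos: [0.5146, -0.2146, 0.0978]
tool_rot: [2.936, 1.57, 0.141]
force: [0.4, 0.2, -1.3]
gripper_width: 0.0311
t: 4.72
eef_pos: [0.573, -0.2818, 0.0964]
tool_rot: [-1.139, 1.569, 2.349]
force: [-0.3, -0.7, -0.8]
gripper_width: 0.0308
t 4.72 tcp [ 0.573  -0.2818  0.0964] w 0.0308 F [-0.3 -0.7 -0.8] | dworld [ 0.0012 -0.0018 -0.0494] shift(tool) [ 0.0494  0.0022 -0.0005] toolx [-0.001  0.001 -1.   ] heading_y -70.2 j [ 0.44  0.69 -0.1   1.71  0.09  0.75 -0.92]
```

View pics/w5.png

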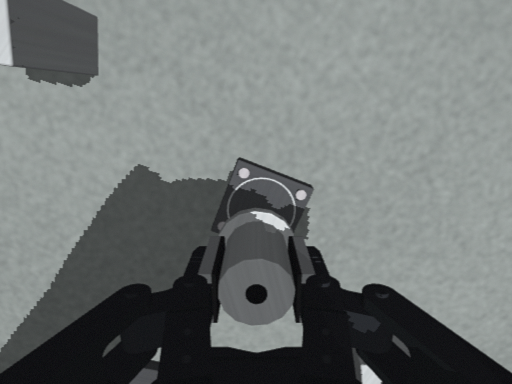

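```bash
python3 -m handwheel '{"translation": [[0.013,0.002,0],[0.02,0,0],[0.009,0,0],[0,0,0],[0,0,0]], "angular": [[0,0,0],[0,0,0],[0,0,0],[0,0,0],[0,0,0]], "fingers": [0.02,0.02,0.02,0.02,0.02]}'
python3 - <<'E'
from h import *
goto(.5742,-.2836,.047)
s=arm.get_state();m=arm.camera_model('wrist');im=arm.read_camera('wrist');cv2.imwrite('pics/w6.png',im)
z=s['eef_pos'][2]-.0374; x,y=s['eef_pos'][:2]
print(postfit(im,m,x,y,z+.045))
print(ringfit(im,m,x,y,rng=.006))
zoom(im,255,240,60,'w6z.png',5,m,[(.5742,-.2836,.01,.0235),(x,y,z+.006,.021),(x,y,z,.021)])
E
```

```text
t: 5.4
eef_pos: [0.5748, -0.2852, 0.0547]
tool_rot: [2.433, 1.57, -0.364]
force: [0.3, -0.3, -1.1]
gripper_width: 0.0312
t 5.40 tcp [ 0.5748 -0.2852  0.0547] w 0.0312 F [ 0.3 -0.3 -1.1] | dworld [-0.0006  0.0016 -0.0077] shift(tool) [ 0.0077 -0.0017  0.    ] toolx [ 0.001 -0.    -1.   ] heading_y -70.2 j [ 0.44  0.74 -0.09  1.73  0.1   0.67 -0.93]
(array([ 0.57364261, -0.28607984]), np.int32(386), array([255.87564767, 293.72797927]))
(array([ 0.57282811, -0.28571016]), np.float64(34.7860221862793))
```

View pics/w6z.png

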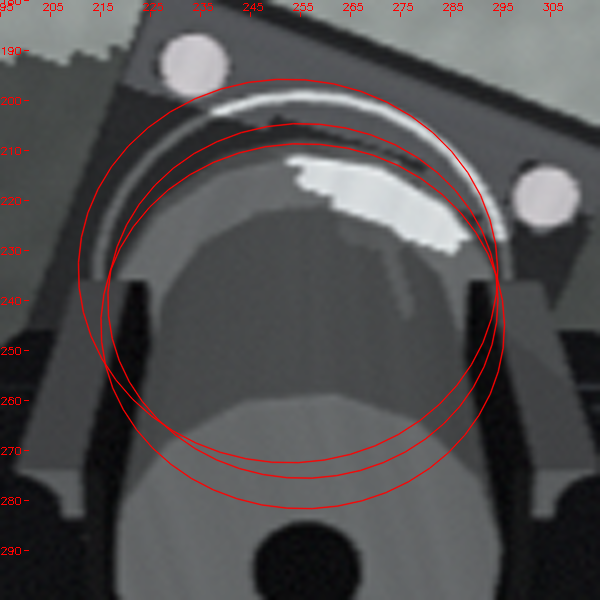

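The ring surrounds the flange with a visible gap. The wrist fit says to shift about -0.7 mm along tool y and +0.6 mm along tool z. The top view says -1.7 mm and 0. I'll apply about the mean and lower.

```bash
python3 -m handwheel '{"translation": [[0.002,-0.001,0.0004],[0.003,0,0],[0.002,0,0],[0.0005,0,0],[0,0,0]], "angular": [[0,0,0],[0,0,0],[0,0,0],[0,0,0],[0,0,0]], "fingers": [0.02,0.02,0.02,0.02,0.02]}'
```

```text
t: 6.08
eef_pos: [0.5737, -0.2843, 0.0475]
tool_rot: [2.003, 1.571, -0.794]
force: [-3.0, 2.6, 7.7]
gripper_width: 0.0312
```

```bash
python3 -m handwheel '{"translation": [[0,0,0],[0,0,0],[0,0,0],[-0.02,0,0],[-0.04,0,0]], "angular": [[0,0,0],[0,0,0],[0,0,0],[0,0,0],[0,0,0]], "fingers": [0.06,0.0854,0.0854,0.0854,0.0854]}'
python3 -m handwheel '{"translation": [[-0.04,0,0],[-0.03,-0.02,-0.01],[0,-0.04,-0.02],[0,-0.05,-0.025],[0,-0.05,-0.025]], "angular": [[0,0,0],[0,0,0],[0,0,0],[0,0,0],[0,0,0]], "fingers": [0.0854,0.0854,0.0854,0.0854,0.0854]}'
python3 -m handwheel '{"translation": [[0,-0.05,-0.025],[0,-0.05,-0.025],[0,-0.05,-0.025],[0,-0.045,-0.023],[0,-0.03,-0.015]], "angular": [[0,0,0],[0,0,0],[0,0,0],[0,0,0],[0,0,0]], "fingers": [0.0854,0.0854,0.0854,0.0854,0.0854]}'
python3 - <<'E'
from h import *
arm.get_state()
it=arm.read_camera('top');cv2.imwrite('pics/top1.png',it)
m=arm.camera_model('wrist');im=arm.read_camera('wrist');cv2.imwrite('pics/w7.png',im)
p=postfit(im,m,.6261,.1423,.075);print(p)
goto(.6261,.1423,.065)
mt=arm.camera_model('top'); print(postfit(it,mt,.5742,-.2836,.055))
zoom(it,354,160,40,'top1z.png',7,mt,[(.5747,-.2837,.01,.0235)])
E
```

```text
t: 6.7
eef_pos: [0.5728, -0.2838, 0.1058]
tool_rot: [-0.767, 1.567, 2.719]
force: [1.1, 0.2, 0.0]
gripper_width: 0.0859
t: 7.32
eef_pos: [0.5951, -0.1052, 0.1769]
tool_rot: [2.898, 1.57, 0.1]
force: [0.6, -0.7, -0.2]
gripper_width: 0.0858
t: 7.95
eef_pos: [0.6251, 0.1466, 0.1767]
tool_rot: [-1.874, 1.57, 1.615]
force: [0.9, -1.0, 0.3]
gripper_width: 0.0857
(array([0.62444101, 0.14163682]), np.int32(134), array([268.85074627, 207.2238806 ]))
t 8.05 tcp [0.6248 0.1492 0.1766] w 0.0855 F [ 0.6  0.1 -0.1] | dworld [ 0.0013 -0.0069 -0.1116] shift(tool) [0.1115 0.0073 0.0013] toolx [-0.     0.003 -1.   ] heading_y -69.9 j [-0.24  0.6  -0.1   1.63  0.07  0.92 -1.59]
(array([ 0.5737366 , -0.28416113]), np.int32(3), array([357.33333333, 155.33333333]))
```

View pics/top1z.png

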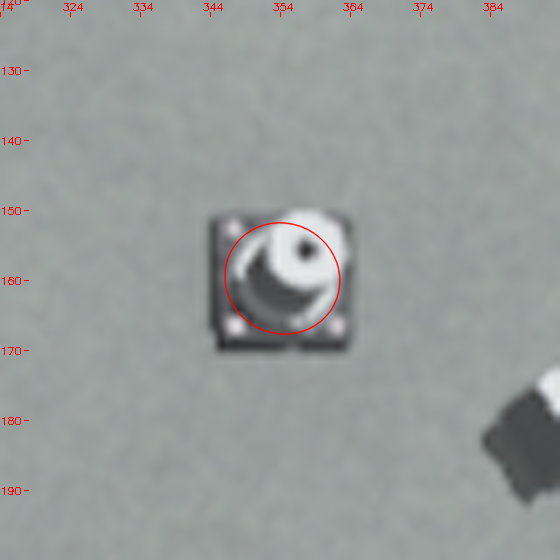

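View pics/w7.png

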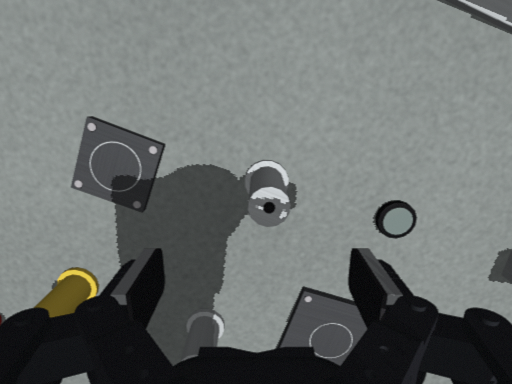

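post_45 is upright and centred on plate_55 to within about 1 mm. The wrist view shows post_75 with its hole at (269,207). Descending on it.

```bash
python3 -m handwheel '{"translation": [[0.02,0.004,0.001],[0.04,0.003,0],[0.04,0,0],[0.02,0,0],[0.0015,0,0]], "angular": [[0,0,0],[0,0,0],[0,0,0],[0,0,0],[0,0,0]], "fingers": [0.0854,0.0854,0.0854,0.0854,0.06]}'
python3 -m handwheel '{"translation": [[0,0,0],[0,0,0],[0,0,0],[0,0,0],[0,0,0]], "angular": [[0,0,0],[0,0,0],[0,0,0],[0,0,0],[0,0,0]], "fingers": [0.02,0.02,0.02,0.02,0.02]}' 40
python3 - <<'E'
from h import *
goto(.3731,-.2687,.17)
m=arm.camera_model('wrist');im=arm.read_camera('wrist');cv2.imwrite('pics/w8.png',im)
E
```

```text
t: 8.68
eef_pos: [0.6258, 0.1353, 0.0538]
tool_rot: [0.031, 1.568, -2.766]
force: [-0.3, -0.3, -0.3]
gripper_width: 0.0699
t: 9.3
eef_pos: [0.6274, 0.137, 0.0568]
tool_rot: [-3.055, 1.568, 0.432]
force: [-0.7, 2.1, 7.3]
gripper_width: 0.0314
t 9.30 tcp [0.6274 0.137  0.0568] w 0.0314 F [-0.7  2.1  7.3] | dworld [-0.2543 -0.4057  0.1132] shift(tool) [-0.1142  0.2957  0.3763] toolx [ 0.002  0.001 -1.   ] heading_y -70.2 j [-0.23  0.74 -0.09  1.73  0.1   0.67 -1.6 ]
```

View pics/w8.png

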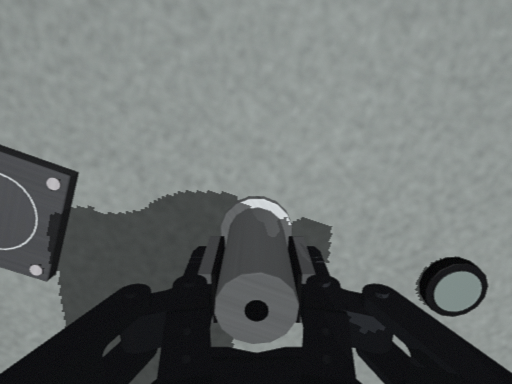

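```bash
python3 -m handwheel '{"translation": [[-0.01,0,0],[-0.03,0,0],[-0.02,0.015,0.019],[0,0.03,0.038],[0,0.037,0.047]], "angular": [[0,0,0],[0,0,0],[0,0,0],[0,0,0],[0,0,0]], "fingers": [0.02,0.02,0.02,0.02,0.02]}' 40
python3 -m handwheel '{"translation": [[0,0.037,0.047],[0,0.037,0.047],[0,0.037,0.047],[0,0.037,0.047],[0,0.033,0.043]], "angular": [[0,0,0],[0,0,0],[0,0,0],[0,0,0],[0,0,0]], "fingers": [0.02,0.02,0.02,0.02,0.02]}'
python3 -m handwheel '{"translation": [[0,0.02,0.024],[0,0.008,0.01],[0,0.0047,0.0075],[0,0,0],[0,0,0]], "angular": [[0,0,0],[0,0,0],[0,0,0],[0,0,0],[0,0,0]], "fingers": [0.02,0.02,0.02,0.02,0.02]}'
python3 - <<'E'
from h import *
goto(.3731,-.2687,.073)
E
```

```text
t: 9.98
eef_pos: [0.5563, 0.0235, 0.1162]
tool_rot: [2.836, 1.569, 0.041]
force: [1.0, -1.6, -2.8]
gripper_width: 0.0308
t: 10.6
eef_pos: [0.399, -0.2265, 0.116]
tool_rot: [1.733, 1.57, -1.065]
force: [1.2, -1.5, -3.1]
gripper_width: 0.031
t: 11.22
eef_pos: [0.3731, -0.2682, 0.1153]
tool_rot: [-2.661, 1.57, 0.827]
force: [-0.2, 0.3, -2.2]
gripper_width: 0.0309
t 11.22 tcp [ 0.3731 -0.2682  0.1153] w 0.0309 F [-0.2  0.3 -2.2] | dworld [ 0.     -0.0005 -0.0423] shift(tool) [0.0423 0.0005 0.0002] toolx [ 0.  0. -1.] heading_y -70.1 j [ 0.63  0.47 -0.16  2.15  0.14  0.53 -0.85]
```

Right over the target. Lower to about 6 mm above the plate and check.

```bash
python3 -m handwheel '{"translation": [[0.013,0.0005,0],[0.02,0,0],[0.009,0,0],[0,0,0],[0,0,0]], "angular": [[0,0,0],[0,0,0],[0,0,0],[0,0,0],[0,0,0]], "fingers": [0.02,0.02,0.02,0.02,0.02]}'
python3 - <<'E'
from h import *
goto(.3731,-.2687,.0668)
s=arm.get_state();m=arm.camera_model('wrist');im=arm.read_camera('wrist');cv2.imwrite('pics/w9.png',im)
z=s['eef_pos'][2]-.0568; x,y=s['eef_pos'][:2]
print(postfit(im,m,x,y,z+.075))
print(ringfit(im,m,x-.001,y-.0005,rng=.006))
zoom(im,255,240,60,'w9z.png',5,m,[(.3731,-.2687,.01,.0235),(x,y,z+.006,.021)])
E
```

```text
t: 11.85
eef_pos: [0.3727, -0.2697, 0.0735]
tool_rot: [2.398, 1.571, -0.399]
force: [0.0, 0.5, -2.6]
gripper_width: 0.031
t 11.85 tcp [ 0.3727 -0.2697  0.0735] w 0.0310 F [ 0.   0.5 -2.6] | dworld [ 0.0004  0.001  -0.0067] shift(tool) [ 0.0067 -0.0008 -0.0007] toolx [ 0. -0. -1.] heading_y -70.2 j [ 0.62  0.54 -0.13  2.19  0.17  0.42 -0.88]
(array([ 0.371883 , -0.2705661]), np.int32(438), array([256.07534247, 310.28995434]))
(array([ 0.371209  , -0.26993023]), np.float64(31.524131774902344))
```

View pics/w9z.png

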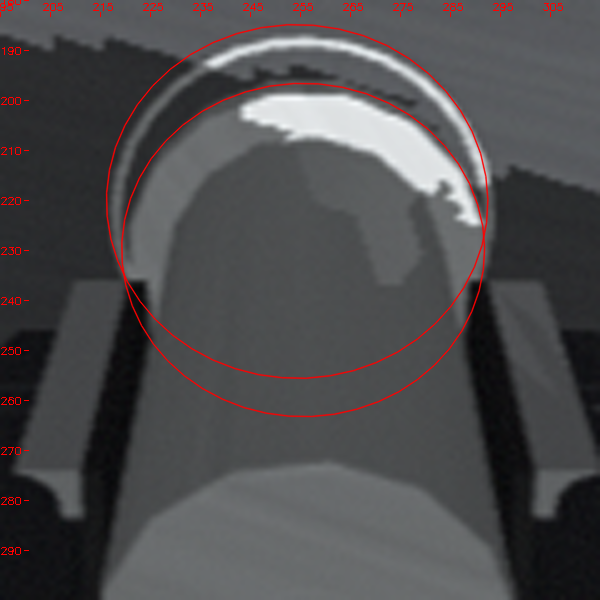

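Both estimates say -0.8 mm along tool y and roughly 0 along tool z. Apply it and set down.

```bash
python3 -m handwheel '{"translation": [[0.002,-0.0008,0],[0.003,0,0],[0.0015,0,0],[0.0005,0,0],[0,0,0]], "angular": [[0,0,0],[0,0,0],[0,0,0],[0,0,0],[0,0,0]], "fingers": [0.02,0.02,0.02,0.02,0.02]}'
```

```text
t: 12.52
eef_pos: [0.3721, -0.2689, 0.0667]
tool_rot: [1.628, 1.571, -1.169]
force: [-2.1, 1.3, 7.0]
gripper_width: 0.0311
```

```bash
python3 -m handwheel '{"translation": [[0,0,0],[0,0,0],[0,0,0],[-0.02,0,0],[-0.04,0,0]], "angular": [[0,0,0],[0,0,0],[0,0,0],[0,0,0],[0,0,0]], "fingers": [0.06,0.0854,0.0854,0.0854,0.0854]}'
python3 -m handwheel '{"translation": [[-0.04,0,0],[-0.01,-0.02,-0.012],[0,-0.04,-0.023],[0,-0.047,-0.027],[0,-0.047,-0.027]], "angular": [[0,0,0],[0,0,0],[0,0,0],[0,0,0],[0,0,0]], "fingers": [0.0854,0.0854,0.0854,0.0854,0.0854]}'
python3 -m handwheel '{"translation": [[0,-0.047,-0.027],[0,-0.047,-0.027],[0,-0.047,-0.027],[0,-0.047,-0.027],[0,-0.025,-0.015]], "angular": [[0,0,0],[0,0,0],[0,0,0],[0,0,0],[0,0,0]], "fingers": [0.0854,0.0854,0.0854,0.0854,0.0854]}'
python3 - <<'E'
from h import *
it=arm.read_camera('top');cv2.imwrite('pics/top2.png',it)
m=arm.camera_model('wrist');im=arm.read_camera('wrist');cv2.imwrite('pics/w10.png',im)
p=postfit(im,m,.4481,.148,.06);print(p)
goto(.4481,.1478,.05)
mt=arm.camera_model('top'); print(postfit(it,mt,.3731,-.2687,.085))
zoom(it,354,226,40,'top2z.png',7,mt,[(.3731,-.2686,.01,.0235)])
E
```

```text
t: 13.15
eef_pos: [0.3715, -0.2684, 0.1259]
tool_rot: [-0.931, 1.568, 2.556]
force: [0.1, -0.6, 0.3]
gripper_width: 0.0852
t: 13.78
eef_pos: [0.4041, -0.0925, 0.1764]
tool_rot: [2.656, 1.57, -0.141]
force: [0.2, -0.7, -0.1]
gripper_width: 0.0857
t: 14.4
eef_pos: [0.4477, 0.1514, 0.1763]
tool_rot: [-2.203, 1.57, 1.287]
force: [0.3, -1.0, 0.3]
gripper_width: 0.0857
(array([0.44644284, 0.14641045]), np.int32(122), array([264.82786885, 201.58196721]))
t 14.50 tcp [0.448  0.152  0.1763] w 0.0856 F [-0.8  0.9  0.1] | dworld [ 1.000e-04 -4.200e-03 -1.263e-01] shift(tool) [0.1263 0.0042 0.0015] toolx [ 0.001  0.002 -1.   ] heading_y -70.0 j [-0.24  0.39 -0.26  2.05  0.15  0.72 -1.81]
(array([ 0.37186999, -0.26783628]), np.int32(4), array([358.5, 226.5]))
```

View pics/top2z.png

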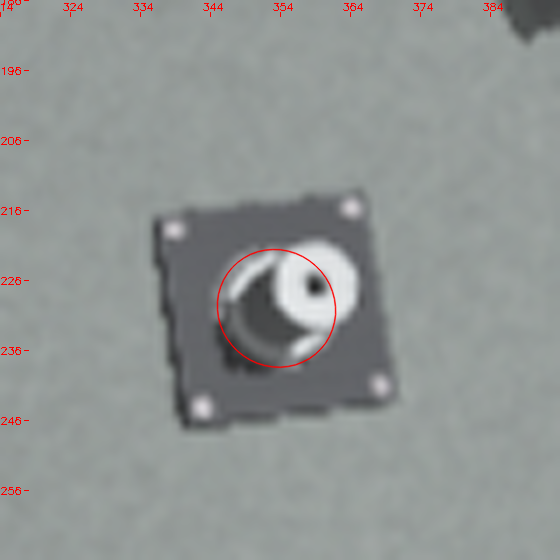

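View pics/w10.png

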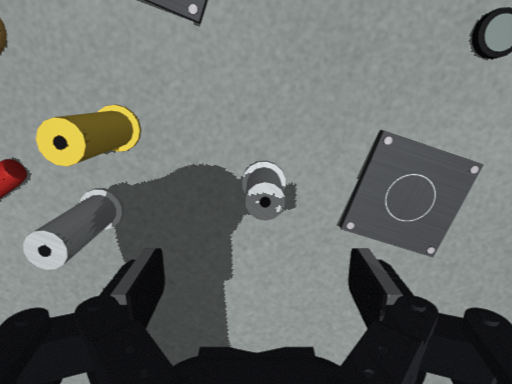

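post_75 stands centred on plate_85. The post_60 hole is at (265,202). I'll descend part-way with no lateral correction, because the arm is still settling, and then re-read.

```bash
python3 -m handwheel '{"translation": [[0.02,0,0],[0.03,0,0],[0.025,0,0],[0.01,0,0],[0,0,0]], "angular": [[0,0,0],[0,0,0],[0,0,0],[0,0,0],[0,0,0]], "fingers": [0.0854,0.0854,0.0854,0.0854,0.0854]}'
python3 - <<'E'
from h import *
goto(.4481,.1478,.047)
m=arm.camera_model('wrist');im=arm.read_camera('wrist');cv2.imwrite('pics/w11.png',im)
p=postfit(im,m,.447,.147,.06);print(p)
E
```

```text
t: 15.12
eef_pos: [0.4475, 0.1475, 0.0911]
tool_rot: [0.203, 1.57, -2.595]
force: [0.3, -0.0, 0.9]
gripper_width: 0.0853
t 15.12 tcp [0.4475 0.1475 0.0911] w 0.0853 F [ 0.3 -0.   0.9] | dworld [ 0.0006  0.0003 -0.0441] shift(tool) [ 0.0441 -0.     -0.0007] toolx [-0.001 -0.001 -1.   ] heading_y -70.3 j [-0.27  0.52 -0.21  2.15  0.22  0.49 -1.87]
(array([0.44633997, 0.14663638]), np.int32(254), array([255.97637795, 248.68110236]))
```

```bash
python3 -m handwheel '{"translation": [[0.015,0,0],[0.02,0,0],[0.009,0,0],[0,0,0],[0,0,0]], "angular": [[0,0,0],[0,0,0],[0,0,0],[0,0,0],[0,0,0]], "fingers": [0.0854,0.0854,0.07,0.02,0.02]}'
python3 -m handwheel '{"translation": [[0,0,0],[0,0,0],[0,0,0],[-0.01,0,0],[-0.03,0,0]], "angular": [[0,0,0],[0,0,0],[0,0,0],[0,0,0],[0,0,0]], "fingers": [0.02,0.02,0.02,0.02,0.02]}' 40
python3 - <<'E'
from h import *
goto(.5934,.2791,.1)
E
```

```text
t: 15.8
eef_pos: [0.4481, 0.1482, 0.048]
tool_rot: [3.12, 1.57, 0.323]
force: [0.1, 1.4, -0.5]
gripper_width: 0.0341
t: 16.42
eef_pos: [0.4469, 0.1479, 0.0874]
tool_rot: [0.022, 1.568, -2.774]
force: [0.7, -1.5, -1.1]
gripper_width: 0.0315
t 16.43 tcp [0.4469 0.1479 0.0874] w 0.0315 F [ 0.7 -1.5 -1.1] | dworld [0.1465 0.1312 0.0126] shift(tool) [-0.0131 -0.0739 -0.1822] toolx [-0.002 -0.001 -1.   ] heading_y -70.2 j [-0.28  0.53 -0.21  2.15  0.22  0.48 -1.88]
```

```bash
python3 -m handwheel '{"translation": [[-0.01,-0.006,-0.015],[0,-0.014,-0.034],[0,-0.017,-0.042],[0,-0.017,-0.042],[0,-0.012,-0.03]], "angular": [[0,0,0],[0,0,0],[0,0,0],[0,0,0],[0,0,0]], "fingers": [0.02,0.02,0.02,0.02,0.02]}' 40
python3 -m handwheel '{"translation": [[0,-0.006,-0.015],[0,-0.002,-0.004],[0.015,0,0],[0.015,0,0],[0,0,0]], "angular": [[0,0,0],[0,0,0],[0,0,0],[0,0,0],[0,0,0]], "fingers": [0.02,0.02,0.02,0.02,0.02]}'
python3 - <<'E'
from h import *
goto(.5934,.2791,.0585)
E
```

```text
t: 17.05
eef_pos: [0.5799, 0.2668, 0.098]
tool_rot: [-2.345, 1.57, 1.142]
force: [0.1, -0.1, -2.0]
gripper_width: 0.0311
t: 17.68
eef_pos: [0.5925, 0.2782, 0.0653]
tool_rot: [0.185, 1.567, -2.612]
force: [-0.1, 0.2, -1.1]
gripper_width: 0.0312
t 17.68 tcp [0.5925 0.2782 0.0653] w 0.0312 F [-0.1  0.2 -1.1] | dworld [ 0.0009  0.0009 -0.0068] shift(tool) [ 0.0068 -0.0006 -0.0012] toolx [-0.003 -0.002 -1.   ] heading_y -70.3 j [-0.39  0.75 -0.2   1.68  0.2   0.74 -1.92]
```

Run:
```python
from h import *
s=arm.get_state();m=arm.camera_model('wrist');im=arm.read_camera('wrist');cv2.imwrite('pics/w12.png',im)
z=s['eef_pos'][2]-.0485; x,y=s['eef_pos'][:2]
goto(.5934,.2791,.0585)
print(postfit(im,m,x,y,z+.06))
print(ringfit(im,m,x-.001,y-.0005,rng=.006))
zoom(im,255,240,60,'w12z.png',5,m,[(.5934,.2791,.01,.0235),(x,y,z+.006,.021)])
```

```text
t 17.73 tcp [0.5931 0.2786 0.0663] w 0.0309 F [ 0.  -0.5 -1.4] | dworld [ 0.0003  0.0005 -0.0078] shift(tool) [ 0.0078 -0.0004 -0.0004] toolx [-0.002 -0.001 -1.   ] heading_y -70.3 j [-0.39  0.75 -0.2   1.68  0.2   0.74 -1.92]
(array([0.59042852, 0.27680717]), np.int32(412), array([256.04126214, 302.09466019]))
(array([0.5908836 , 0.27751543]), np.float64(31.998546600341797))
```

View pics/w12z.png

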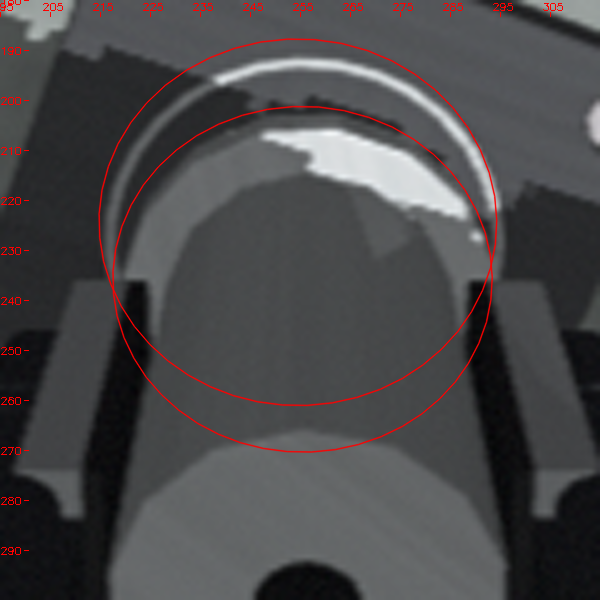

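Wrist and top agree on about -0.5 mm along both tool y and z. Set down.

```bash
python3 -m handwheel '{"translation": [[0.002,-0.0005,-0.0005],[0.003,0,0],[0.002,0,0],[0.001,0,0],[0,0,0]], "angular": [[0,0,0],[0,0,0],[0,0,0],[0,0,0],[0,0,0]], "fingers": [0.02,0.02,0.02,0.02,0.02]}'
```

```text
t: 18.35
eef_pos: [0.5943, 0.2799, 0.0593]
tool_rot: [1.912, 1.571, -0.884]
force: [0.4, -0.2, -0.7]
gripper_width: 0.0314
```

```bash
python3 -m handwheel '{"translation": [[0.0006,0,0],[0.0006,0,0],[0,0,0],[0,0,0],[0,0,0]], "angular": [[0,0,0],[0,0,0],[0,0,0],[0,0,0],[0,0,0]], "fingers": [0.02,0.02,0.02,0.02,0.02]}'
python3 - <<'E'
from h import *
m=arm.camera_model('wrist');im=arm.read_camera('wrist');x,y=.5931,.2786
goto(.5934,.2791,.0585)
z=.01
print(postfit(im,m,x,y,z+.06))
print(ringfit(im,m,x-.001,y-.0005,rng=.006))
zoom(im,255,240,60,'w13z.png',5)
E
```

```text
t: 18.98
eef_pos: [0.5943, 0.2799, 0.0582]
tool_rot: [-2.788, 1.571, 0.699]
force: [-0.6, 0.6, 0.6]
gripper_width: 0.031
t 19.02 tcp [0.5943 0.2799 0.0582] w 0.0313 F [0.  0.  1.7] | dworld [-0.0009 -0.0008  0.0003] shift(tool) [-0.0003  0.0005  0.0012] toolx [ 0.  0. -1.] heading_y -70.2 j [-0.39  0.76 -0.2   1.68  0.21  0.72 -1.92]
(array([0.59236682, 0.27866188]), np.int32(416), array([256.07211538, 302.08653846]))
(array([0.59108078, 0.27730435]), np.float64(20.85879135131836))
```

View pics/w13z.png

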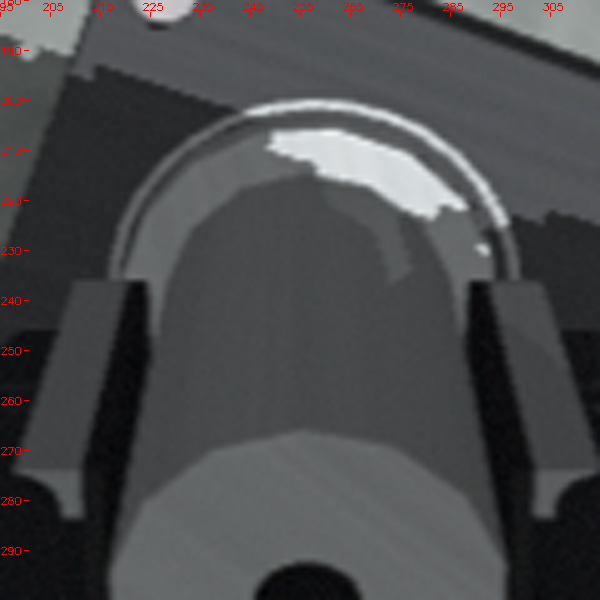

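The flange edge is at crop (310,130) and the ring at (315,103). Both estimates now ask for about +0.6 mm along y and +1.3 mm along z. Raise, shift and lower again.

```bash
python3 -m handwheel '{"translation": [[-0.002,0,0],[0,0.0006,0.0013],[0,0,0],[0.001,0,0],[0.0013,0,0]], "angular": [[0,0,0],[0,0,0],[0,0,0],[0,0,0],[0,0,0]], "fingers": [0.02,0.02,0.02,0.02,0.02]}'
python3 -m handwheel '{"translation": [[0.0005,0,0],[0,0,0],[0,0,0],[0,0,0],[0,0,0]], "angular": [[0,0,0],[0,0,0],[0,0,0],[0,0,0],[0,0,0]], "fingers": [0.02,0.02,0.02,0.02,0.02]}'
python3 - <<'E'
from h import *
m=arm.camera_model('wrist');im=arm.read_camera('wrist');x,y=.5931,.2786
goto(.5934,.2791,.0585)
z=.01
print(postfit(im,m,x,y,z+.06))
print(ringfit(im,m,x-.001,y-.0005,rng=.006))
zoom(im,255,240,60,'w14z.png',5)
E
```

```text
t: 19.65
eef_pos: [0.5933, 0.279, 0.0582]
tool_rot: [3.093, 1.571, 0.296]
force: [-4.6, -2.3, 12.9]
gripper_width: 0.031
t: 20.27
eef_pos: [0.5933, 0.279, 0.0582]
tool_rot: [2.986, 1.57, 0.19]
force: [-2.7, -1.6, 8.1]
gripper_width: 0.0311
t 20.32 tcp [0.5933 0.279  0.0582] w 0.0313 F [-2.8 -2.3  7.2] | dworld [0.0001 0.0001 0.0003] shift(tool) [-0.0003 -0.0001 -0.0002] toolx [ 0.  0. -1.] heading_y -70.2 j [-0.39  0.76 -0.2   1.68  0.21  0.72 -1.92]
(array([0.59134579, 0.27763372]), np.int32(415), array([256.12771084, 302.15662651]))
(array([0.59079755, 0.27729786]), np.float64(31.852130889892578))
```

View pics/w14z.png

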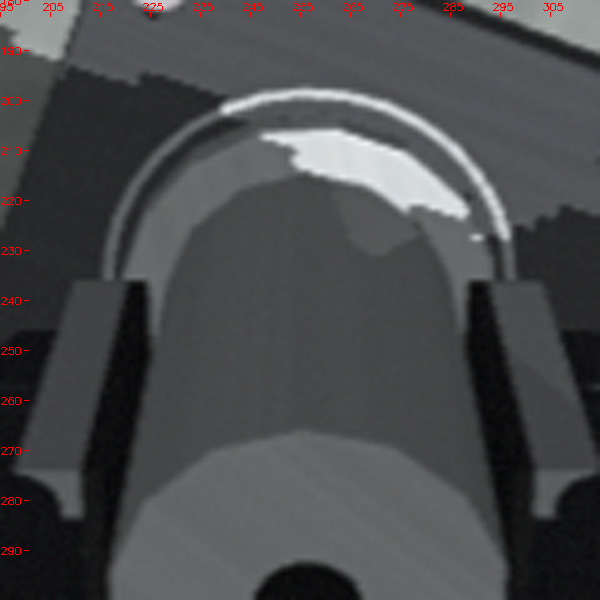

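Centred to about 0.5 mm with contact confirmed. Release and go to post_90, passing above the yellow one.

```bash
python3 -m handwheel '{"translation": [[0,0,0],[0,0,0],[0,0,0],[-0.02,0,0],[-0.04,0,0]], "angular": [[0,0,0],[0,0,0],[0,0,0],[0,0,0],[0,0,0]], "fingers": [0.06,0.0854,0.0854,0.0854,0.0854]}'
python3 -m handwheel '{"translation": [[-0.05,0,0],[-0.02,-0.005,0.012],[0,-0.012,0.03],[0,-0.02,0.05],[0,-0.02,0.05]], "angular": [[0,0,0],[0,0,0],[0,0,0],[0,0,0],[0,0,0]], "fingers": [0.0854,0.0854,0.0854,0.0854,0.0854]}'
python3 -m handwheel '{"translation": [[0,-0.016,0.04],[0,-0.008,0.02],[0,-0.0026,0.0066],[0,0,0],[0,0,0]], "angular": [[0,0,0],[0,0,0],[0,0,0],[0,0,0],[0,0,0]], "fingers": [0.0854,0.0854,0.0854,0.0854,0.0854]}'
python3 - <<'E'
from h import *
it=arm.read_camera('top');cv2.imwrite('pics/top3.png',it)
m=arm.camera_model('wrist');im=arm.read_camera('wrist');cv2.imwrite('pics/w15.png',im)
p=postfit(im,m,.3688,.2874,.09);print(p)
goto(.3688,.2872,.062)
mt=arm.camera_model('top'); print(postfit(it,mt,.5934,.2791,.07))
zoom(it,155,155,40,'top3z.png',7,mt,[(.5934,.2791,.01,.0235)])
E
```

```text
t: 20.95
eef_pos: [0.5925, 0.2786, 0.1176]
tool_rot: [0.1, 1.568, -2.697]
force: [0.9, 0.2, 0.3]
gripper_width: 0.085
t: 21.58
eef_pos: [0.4382, 0.2844, 0.1877]
tool_rot: [-1.898, 1.571, 1.588]
force: [0.1, 1.6, -0.5]
gripper_width: 0.0855
t: 22.2
eef_pos: [0.3696, 0.2871, 0.1873]
tool_rot: [-2.96, 1.57, 0.525]
force: [1.1, 0.4, 0.6]
gripper_width: 0.0854
(array([0.36685608, 0.28614951]), np.int32(139), array([255.20863309, 207.55395683]))
t 22.30 tcp [0.3695 0.287  0.1872] w 0.0857 F [-0.1 -0.  -0.8] | dworld [-0.0007  0.0002 -0.1252] shift(tool) [ 0.1252 -0.0004  0.0005] toolx [ 0. -0. -1.] heading_y -70.3 j [-0.56  0.37 -0.26  2.05  0.14  0.74 -2.14]
(array([0.5931067 , 0.27975672]), np.int32(4), array([152.5, 151.5]))
```

View pics/top3z.png

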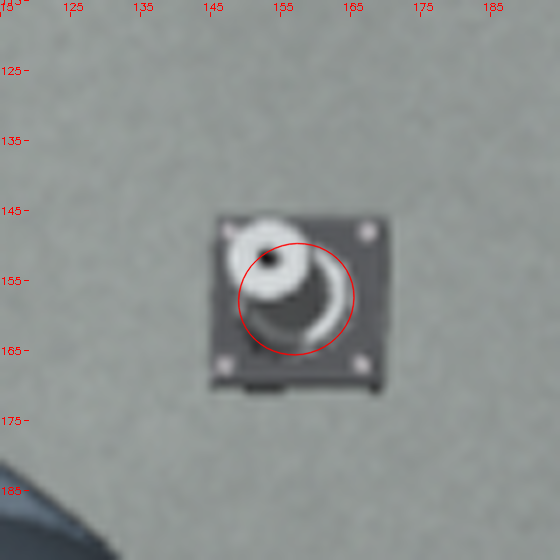

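View pics/w15.png

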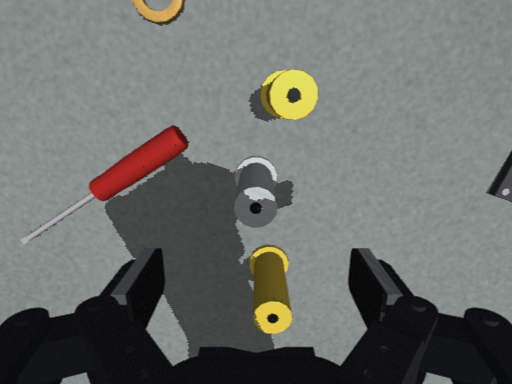

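post_60 is centred on plate_70. The post_90 hole is at (255,208), and the yellow posts lie across the jaw direction at (293,95) and (272,318), so the fingers are clear. Descending.

```bash
python3 -m handwheel '{"translation": [[0.02,0,0],[0.03,0,0.0005],[0.025,0,0],[0.01,0,0],[0,0,0]], "angular": [[0,0,0],[0,0,0],[0,0,0],[0,0,0],[0,0,0]], "fingers": [0.0854,0.0854,0.0854,0.0854,0.0854]}'
python3 - <<'E'
from h import *
goto(.3688,.2872,.062)
E
```

```text
t: 22.92
eef_pos: [0.3683, 0.2868, 0.102]
tool_rot: [0.362, 1.57, -2.435]
force: [0.5, 0.4, -1.0]
gripper_width: 0.0857
t 22.93 tcp [0.3683 0.2868 0.102 ] w 0.0857 F [ 0.5  0.4 -1. ] | dworld [ 0.0005  0.0004 -0.04  ] shift(tool) [ 0.04   -0.0002 -0.0007] toolx [-0.001 -0.001 -1.   ] heading_y -70.3 j [-0.61  0.5  -0.22  2.15  0.21  0.52 -2.21]
```

```bash
python3 -m handwheel '{"translation": [[0.015,0,0],[0.018,0,0],[0.007,0,0],[0,0,0],[0,0,0]], "angular": [[0,0,0],[0,0,0],[0,0,0],[0,0,0],[0,0,0]], "fingers": [0.0854,0.0854,0.07,0.02,0.02]}'
python3 -m handwheel '{"translation": [[0,0,0],[0,0,0],[0,0,0],[-0.01,0,0],[-0.03,0,0]], "angular": [[0,0,0],[0,0,0],[0,0,0],[0,0,0],[0,0,0]], "fingers": [0.02,0.02,0.02,0.02,0.02]}' 40
python3 - <<'E'
from h import *
goto(.4831,.0133,.11)
E
```

```text
t: 23.55
eef_pos: [0.3685, 0.2872, 0.063]
tool_rot: [-2.801, 1.57, 0.685]
force: [0.7, 0.3, -0.8]
gripper_width: 0.0343
t: 24.18
eef_pos: [0.3675, 0.2863, 0.1023]
tool_rot: [0.375, 1.568, -2.421]
force: [-0.1, -0.1, -3.2]
gripper_width: 0.0311
t 24.18 tcp [0.3675 0.2863 0.1023] w 0.0311 F [-0.1 -0.1 -3.2] | dworld [ 0.1156 -0.273   0.0077] shift(tool) [-0.0074  0.296  -0.0165] toolx [-0.002 -0.002 -1.   ] heading_y -70.2 j [-0.61  0.5  -0.22  2.15  0.21  0.52 -2.21]
```

```bash
python3 -m handwheel '{"translation": [[-0.01,0.03,-0.0015],[0,0.05,-0.003],[0,0.055,-0.003],[0,0.055,-0.003],[0,0.05,-0.003]], "angular": [[0,0,0],[0,0,0],[0,0,0],[0,0,0],[0,0,0]], "fingers": [0.02,0.02,0.02,0.02,0.02]}' 40
python3 -m handwheel '{"translation": [[0,0.035,-0.002],[0,0.015,-0.001],[0,0.005,0],[0.016,0,0],[0.015,0,0]], "angular": [[0,0,0],[0,0,0],[0,0,0],[0,0,0],[0,0,0]], "fingers": [0.02,0.02,0.02,0.02,0.02]}'
python3 - <<'E'
from h import *
goto(.4831,.0133,.073)
s=arm.get_state();m=arm.camera_model('wrist');im=arm.read_camera('wrist');cv2.imwrite('pics/w16.png',im)
z=s['eef_pos'][2]-.063; x,y=s['eef_pos'][:2]
goto(.4831,.0133,.073)
print(postfit(im,m,x,y,z+.09))
print(ringfit(im,m,x-.001,y-.0005,rng=.006))
E
```

```text
t: 24.8
eef_pos: [0.4625, 0.0636, 0.1129]
tool_rot: [2.312, 1.57, -0.486]
force: [0.3, 0.6, -2.4]
gripper_width: 0.0312
t: 25.42
eef_pos: [0.4831, 0.0165, 0.0812]
tool_rot: [-2.258, 1.57, 1.23]
force: [-0.1, -0.4, -3.3]
gripper_width: 0.0312
t 25.43 tcp [0.4831 0.0165 0.0812] w 0.0312 F [-0.1 -0.4 -3.3] | dworld [-0.     -0.0032 -0.0082] shift(tool) [0.0082 0.003  0.0011] toolx [ 0.     0.001 -1.   ] heading_y -70.1 j [ 0.04  0.55 -0.25  2.12  0.27  0.49 -1.64]
t 25.48 tcp [0.4823 0.0165 0.0797] w 0.0311 F [-1.2  0.1 -4.7] | dworld [ 0.0008 -0.0032 -0.0067] shift(tool) [0.0067 0.0033 0.0003] toolx [-0.002  0.001 -1.   ] heading_y -70.1 j [ 0.04  0.56 -0.24  2.13  0.27  0.49 -1.64]
(array([0.48144712, 0.01525701]), np.int32(496), array([256.08669355, 329.1733871 ]))
(array([0.48083155, 0.01272239]), np.float64(35.31264877319336))
```

View pics/w16.png

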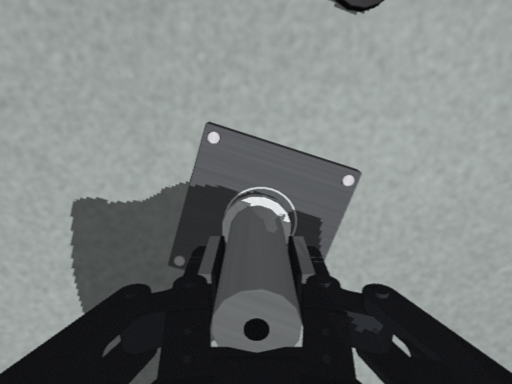

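The post's foot is right of centre in the ring, by about 2.5 mm along tool y. I'll correct, let it settle and re-check.

```bash
python3 -m handwheel '{"translation": [[0.001,0.0015,0.0005],[0.001,0.001,0],[0,0,0],[0,0,0],[0,0,0]], "angular": [[0,0,0],[0,0,0],[0,0,0],[0,0,0],[0,0,0]], "fingers": [0.02,0.02,0.02,0.02,0.02]}'
python3 - <<'E'
from h import *
s=arm.get_state();m=arm.camera_model('wrist');im=arm.read_camera('wrist');cv2.imwrite('pics/w17.png',im)
z=s['eef_pos'][2]-.063; x,y=s['eef_pos'][:2]
goto(.4831,.0133,.073)
print(postfit(im,m,x,y,z+.09))
print(ringfit(im,m,x-.001,y-.0005,rng=.006))
zoom(im,255,240,60,'w17z.png',5)
E
```

```text
t: 26.1
eef_pos: [0.4839, 0.0124, 0.0795]
tool_rot: [3.043, 1.57, 0.246]
force: [0.0, 0.2, -3.3]
gripper_width: 0.0312
t 26.15 tcp [0.4838 0.0123 0.0794] w 0.0308 F [-0.4  0.6 -2. ] | dworld [-0.0007  0.001  -0.0064] shift(tool) [ 0.0064 -0.0012  0.0004] toolx [ 0.  0. -1.] heading_y -70.3 j [ 0.05  0.56 -0.24  2.12  0.27  0.49 -1.63]
(array([0.48218192, 0.01112779]), np.int32(496), array([256.08669355, 329.1733871 ]))
(array([0.48073039, 0.01242425]), np.float64(34.68330764770508))
```

View pics/w17z.png

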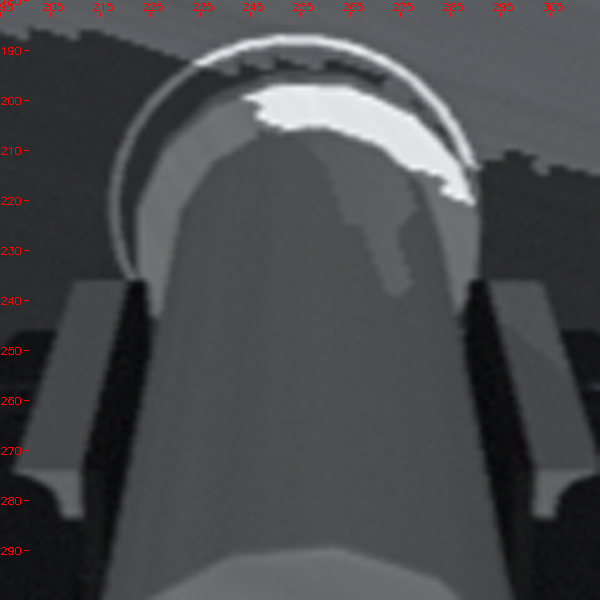

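Ring centre column ~294 against flange ~308 in the crop, so about -1.7 mm along y and +0.6 mm along z. Apply and lower.

```bash
python3 -m handwheel '{"translation": [[0.001,-0.0016,0.0006],[0.002,0,0],[0.001,0,0],[0,0,0],[0,0,0]], "angular": [[0,0,0],[0,0,0],[0,0,0],[0,0,0],[0,0,0]], "fingers": [0.02,0.02,0.02,0.02,0.02]}'
python3 - <<'E'
from h import *
s=arm.get_state();m=arm.camera_model('wrist');im=arm.read_camera('wrist');cv2.imwrite('pics/w18.png',im)
z=s['eef_pos'][2]-.063; x,y=s['eef_pos'][:2]
goto(.4831,.0133,.073)
print(postfit(im,m,x,y,z+.09))
print(ringfit(im,m,x-.001,y-.0005,rng=.006))
zoom(im,255,240,60,'w18z.png',5)
E
```

```text
t: 26.78
eef_pos: [0.4827, 0.0136, 0.0753]
tool_rot: [2.29, 1.571, -0.506]
force: [-0.3, -0.1, -2.6]
gripper_width: 0.0315
t 26.82 tcp [0.4827 0.0137 0.0753] w 0.0312 F [-0.   0.3 -3. ] | dworld [ 0.0004 -0.0004 -0.0023] shift(tool) [ 0.0023  0.0005 -0.0002] toolx [ 0.  0. -1.] heading_y -70.2 j [ 0.04  0.56 -0.24  2.13  0.28  0.48 -1.64]
(array([0.48102959, 0.01243307]), np.int32(496), array([256.08669355, 329.1733871 ]))
(array([0.48077802, 0.01251177]), np.float64(31.84283447265625))
```

View pics/w18z.png

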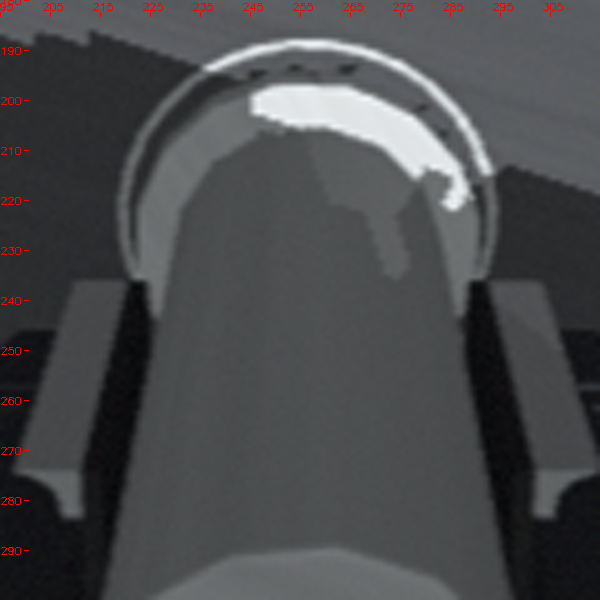

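Centred: wrist offset is 0.3 mm. Lower the last ~3 mm.

```bash
python3 -m handwheel '{"translation": [[0.001,0,0],[0.001,0,0],[0.0007,0,0],[0,0,0],[0,0,0]], "angular": [[0,0,0],[0,0,0],[0,0,0],[0,0,0],[0,0,0]], "fingers": [0.02,0.02,0.02,0.02,0.02]}'
```

```text
t: 27.45
eef_pos: [0.4827, 0.0137, 0.0731]
tool_rot: [2.353, 1.57, -0.444]
force: [-3.4, 0.5, 6.7]
gripper_width: 0.0311
```

```bash
python3 -m handwheel '{"translation": [[0,0,0],[0,0,0],[0,0,0],[-0.02,0,0],[-0.04,0,0]], "angular": [[0,0,0],[0,0,0],[0,0,0],[0,0,0],[0,0,0]], "fingers": [0.06,0.0854,0.0854,0.0854,0.0854]}'
python3 -m handwheel '{"translation": [[-0.05,0,0],[-0.04,0.02,0],[0,0.05,0],[0,0.05,0],[0,0.03,0]], "angular": [[0,0,0],[0,0,0],[0,0,0],[0,0,0],[0,0,0]], "fingers": [0.0854,0.0854,0.0854,0.0854,0.0854]}'
python3 -m handwheel '{"translation": [[0,0,0],[0,0,0],[0,0,0],[0,0,0],[0,0,0]], "angular": [[0,0,0],[0,0,0],[0,0,0],[0,0,0],[0,0,0]], "fingers": [0.0854,0.0854,0.0854,0.0854,0.0854]}'
python3 - <<'E'
from h import *
it=arm.read_camera('top');cv2.imwrite('pics/top4.png',it)
si=arm.read_camera('side');cv2.imwrite('pics/side4.png',si)
wi=arm.read_camera('wrist');cv2.imwrite('pics/w20.png',wi)
mt=arm.camera_model('top')
for n,x,y,h in [(100,.4831,.0133,.1),(85,.3731,-.2687,.085),(70,.5934,.2791,.07),(55,.5742,-.2836,.055)]: print(n,x,y,postfit(it,mt,x,y,h))
zoom(si,250,210,75,'side4z.png',5)
E
```

```text
t: 28.08
eef_pos: [0.4818, 0.0136, 0.1322]
tool_rot: [-0.319, 1.568, -3.115]
force: [-0.0, -0.1, -0.2]
gripper_width: 0.0852
t: 28.7
eef_pos: [0.5337, -0.1303, 0.2225]
tool_rot: [1.366, 1.57, -1.433]
force: [-0.2, 0.5, -0.2]
gripper_width: 0.0853
t: 29.32
eef_pos: [0.5334, -0.1271, 0.2227]
tool_rot: [2.805, 1.571, 0.009]
force: [-0.5, 0.4, -0.0]
gripper_width: 0.0857
100 0.4831 0.0133 (array([0.4822588 , 0.01428969]), np.int32(3), array([250.33333333, 186.66666667]))
85 0.3731 -0.2687 None
70 0.5934 0.2791 (array([0.59356989, 0.27930841]), np.int32(3), array([152.66666667, 151.33333333]))
55 0.5742 -0.2836 (array([ 0.56487282, -0.28404928]), np.int32(14), array([357.5       , 158.42857143]))
```

View pics/top4.png

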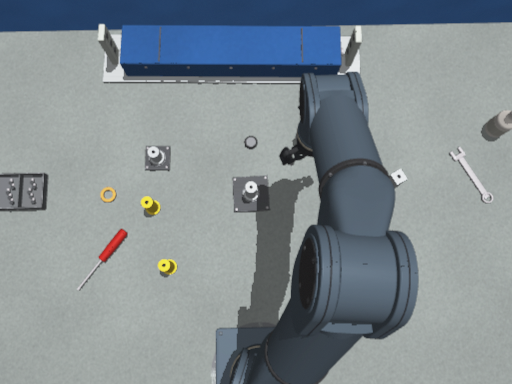

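View pics/side4z.png

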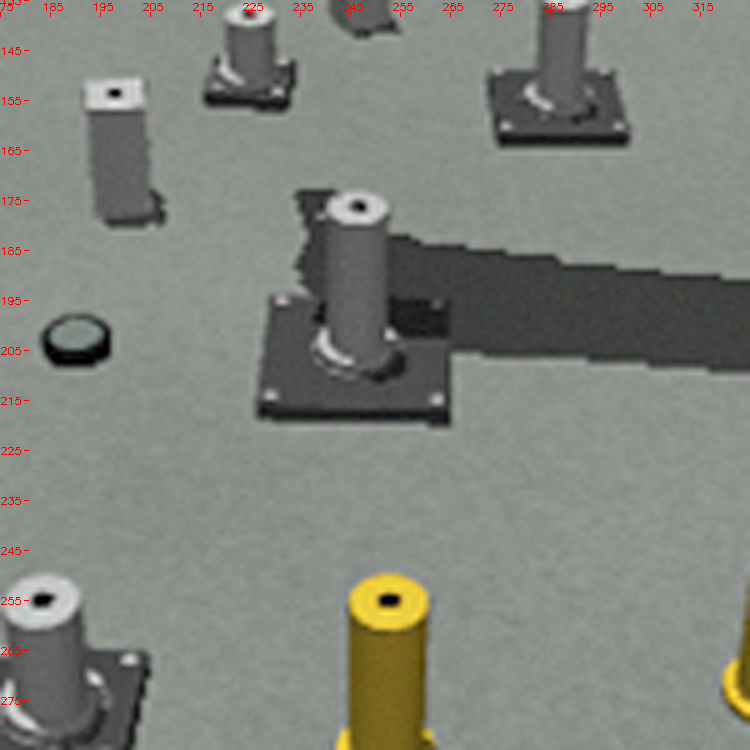

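View pics/w20.png

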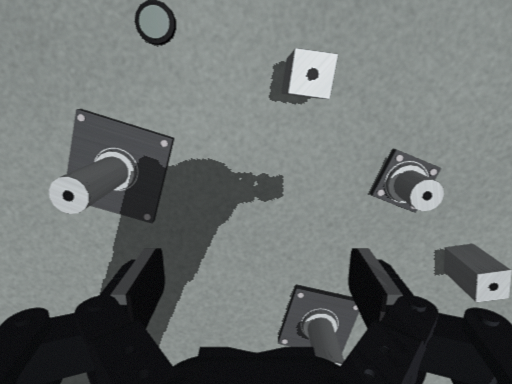

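All four posts stand upright on the right plates, each within its ring in the wrist and side views. The pillars and yellow posts look unmoved, and the gripper is open and clear. Handing in.

Run:
```python
from h import *
print(arm.hand_in())
s=arm.get_state();print(round(s['t'],2),s['gripper_width'],np.round(s['force'],1))
```

```text
the job is handed in; nothing more can be done
None
the job is handed in; nothing more can be done
```

All four round posts are standing upright on their matching plates: post_45 on plate_55, post_75 on plate_85, post_60 on plate_70 and post_90 on plate_100. I handed the job in after about 29.5 s, with the gripper open and clear of everything.

- **Centring:** The top camera put each post about 0.2–1.5 mm from its ring centre. That is close to its 2–3 px reading of each hole and the 2 mm calibration. The last wrist and side pictures show every foot inside its ring.
- **Views that were blocked:** In the final top picture the arm hid the posts on plate_85 and plate_55. My hole finder gave no reading for the first and a false one for the second. For those two I relied on the top pictures taken just after placing, and on the last wrist and side pictures.
- **Disagreements:** The wrist and top cameras differed by about 2 mm in absolute position, so I centred each post relative to its ring. post_60 had drifted 1–1.5 mm when first set down, so I raised it slightly and re-centred it before letting go.
- **Things to leave alone:** The pillars and the yellow posts look unmoved by eye. I did not measure their positions again.
- **Forces:** The highest wrist force in the readings I took was about 14 N, while setting down post_60.

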